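# Sweep the rock samples off the sorting board into the tub

### The job

The rock lesson is over: with the fingers, sweep all three stones across the plywood sorting board and over its open edge, so that they drop into the empty end of the white tub. Only push the stones, do not pick up or lift any of them, and leave the little glass vial on the board, the jar and the cup standing where they are.

Things in the scene. Friction and masses are not known exactly. Their poses are not given: they have to be found in the camera images.
- tub: Fixed white tub, 220 (x) by 400 (y) by 78 mm high, walls 6 mm, on the table; origin at the centre of its underside, z up. A plywood sorting board fills it from y = -95 to y = 194 mm, full inner width (x -104 to 104 mm), top 64 mm above the table; the rim stands 14 mm above the board on three sides. From the board's rimless edge (y = -95) to y = -194 mm the tub is open and empty, floor 6 mm up.
- edge (a point): Middle of the board's open edge, on its top face (tub frame x 0, y -95 mm, 64 mm above the table). Axes as the tub: stones are swept along -y.
- well (a point): Centre of the floor of the tub's open end, 208 mm by 99 mm, 6 mm above the table.
- pebble_center (a point): Centre (half-way up) of a round flat grey pebble, 42 mm across, 18 mm high, about 50 g, lying on the board.
- slab_center (a point): Centre (half-way up) of an oblong pale marble slab stone, 40 mm (its x) by 32 mm (its y), 16 mm high, about 55 g, lying on the board.
- crystal_center (a point): Centre (half-way up) of a six-sided off-white crystal stone, 36 mm across its flats, 42 mm across its corners, 22 mm high, about 60 g, lying on the board.
- vial: Little closed glass vial with white cap, 34 mm across, 45 mm high, loose, standing on the board near the tub's +y end. Origin: centre of its underside. Leave alone.
- jar: Grey jar with green cap, 54 mm across, 85 mm high, standing on the table beside the tub's +x side. Origin: centre of its underside. Leave alone.
- cup: Empty blue plastic cup, 68 mm across, 75 mm high, standing on the table beside the tub's +x side. Origin: centre of its underside. Leave alone.
There are look-alikes about, which are no part of the job. What is shaped like the part that bears slab_center but green is not meant.

How it is judged:
At the end, for the whole second after the job is handed in: All three stones lie in the tub's open end, beyond the board's edge and inside the tub's walls, their centres below 55 mm above the table (the board's top is at 64 mm); the vial, the jar and the cup stand upright within 12 mm of where they began (y of pebble_center in the frame of tub between -0.2 and -0.095 m and x of pebble_center in the frame of tub between -0.11 and 0.11 m and z of each of pebble_center, slab_center, crystal_center in the frame of tub below 0.055 m and y of slab_center in the frame of tub between -0.2 and -0.095 m and x of slab_center in the frame of tub between -0.11 and 0.11 m and y of crystal_center in the frame of tub between -0.2 and -0.095 m and x of crystal_center in the frame of tub between -0.11 and 0.11 m and distance of each of vial, jar, cup from where it was at the start of the episode below 0.012 m and angle between each of vial, jar, cup's own z axis and vertical below 0.2 rad); the robot touches nothing.
It fails at once if a stone is lifted off the board or out of the tub (its centre rises more than 90 mm above the table) (height (world z) of any of pebble_center, slab_center, crystal_center above 0.09 m).
It fails at once if the little glass vial on the board is shifted by more than 12 mm or tipped (distance of vial from where it was at the start of the episode above 0.012 m or angle between vial's own z axis and vertical above 0.2 rad).
It fails at once if the green-capped jar is shifted by more than 12 mm or tipped (distance of jar from where it was at the start of the episode above 0.012 m or angle between jar's own z axis and vertical above 0.2 rad).
It fails at once if the blue cup is shifted by more than 12 mm or tipped (distance of cup from where it was at the start of the episode above 0.012 m or angle between cup's own z axis and vertical above 0.2 rad).
It also fails if it takes over 61 s, if anything falls off the work surface, if the arm or the gripper's body presses on something with over 40 N, if the wrist force passes 120 N, or if a joint passes its speed limit or range.

### The arm

A 7-joint arm with a two-finger parallel gripper is mounted at the origin on the work surface. World frame = base frame: x ahead of the robot, y to its left, z up, the work surface at z = 0. Lengths are in m, angles in rad, forces in N, time in s.
With the tool pointing down it reaches from about 0.425 to 1.025 m from the base axis. Payload 3.6 kg.
Tool frame: the origin (TCP) lies between the finger pads; the fingertips stand 14 mm ahead of it and the grasp point (between the pads) lies 5 mm behind it; z points along the fingers, y is the line along which they close (so a half turn about z gives the same grasp; the last joint's range is limited). The gripper opens to 85 mm and grips with 20 to 120 N. Pads are 22 mm wide; open, the fingers measure 114 mm over their backs; the gripper's body (76 mm by 85 mm) begins 54 mm behind the grasp point. The pads swing forward as they close: fully open they stand 13 mm farther back than shut.
Start: joints at [-1.198, 0.591, 0.048, 1.609, -0.033, 0.943, -0.034], TCP at [0.326, 0.648, 0.245] pointing down, gripper open.
Joint ranges: [-2.69, 2.69], [-0.47, 2.24], [-1.27, 1.36], [0.19, 2.51], [-1.53, 4.68], [0.08, 2.07], [-3.09, 3.09]. Speed limits (rad/s): [2.57, 2.57, 3.14, 3.14, 3.14, 3.14, 3.14].

### API

Orientations are given as a unit quaternion [w, x, y, z].
In Python, from workcell import manip gives the robot as it stands.
- The arm moves only by the tool servo_tool, never from a script. Its argument "deltas" is a list that holds one entry, the list of rows, each a list of 7 numbers: the shift along the tool's x, y, z in units of 30 mm (1.0 is 30 mm), then the turn, a rotation vector about the tool's x, y, z in units of 5 degrees (1.0 is 5 degrees), then the finger opening in mm, from 0 to 85.4. In form: [[[x, y, z, ax, ay, az, gripper], ...]]. A call has 1 to 5 rows; each row is the pose to reach, as a shift and turn from the pose commanded when the call began, along the tool's axes at that moment; what a row does not reach only later rows make up. A row lasts 1/12 s, in which the tool goes at most 41.7 mm and 7.16 degrees, less where a joint would pass 70% of its speed; a pose out of reach is approached as far as the arm can. A call with a gripper value outside its range is refused whole. The fingers move at their own pace and stop on an object; the grip force is fixed at half the most. Time passes only in rows, so rows that repeat a pose let the fingers close. It gives the time, the measured TCP pose, the force, the opening and the grip force at its end, in the units of the state.
- manip.state(): the state, without advancing time (a new reading comes with each control period).
- manip.grab_frame(name): name is "scene" or "top" or "wrist"; returns a dict with "img" (384x512x3 uint8, red, green, blue), "K" (3x3 intrinsics, pixels), "R" (3x3) and "t" (3): a world point X has camera coordinates R X + t; the wrist camera has in their place "mount" (4x4, takes a point from camera to tool coordinates, whose origin is the TCP and whose axes are the flange's). Camera axes: x right, y down, z forward; pixel columns grow to the right and rows downward; lengths in m; the calibration is good to about 2 mm. A picture is of the moment at which its call begins: read the wrist's pose just before it. There is no depth.
- manip.sign_off(): hands the job in; it is judged then, once.
The state is a dict: "time": time; "qpos": joint angles; "joint_vel": joint speeds; "tau": joint torques, N m; "eef_pos": TCP position; "ee_rot": TCP orientation; "force": force on the tool from outside, world axes, zero at the start; "torque": the same for the moment, N m; "finger_gap": opening from 0.0 (shut) to 1.0 (fully open); "finger_force": force on a finger pad.
Only numpy, scipy, OpenCV 4.12 (cv2) and the standard library are available. Lean on these libraries where they do the work, as an engineer would, in place of code of your own. Each camera call takes 0.05 s, during which the arm holds its last target. There are 200 camera calls.

## Working session

There is one attempt and no reset: what is moved stays moved. The work goes in short steps, Python scripts to look and compute and a tool call to move; the robot and the scene stay as the last step left them, time stands still between calls to the robot, and variables do not carry over. Pictures are saved under pics/ and viewed, at most 10 in all, crops included, and the job is handed in when it is done.

Besides the shell and the picture viewer there is one more tool, called after ">>>" in YAML: its name, and indented under it one key for each argument. servo_tool: Moves the arm, as the interface text tells. Its arguments: {"type":"object","properties":{"deltas":{"type":"array","items":{"type":"array","items":{"type":"array","items":{"type":"number"}}}}},"required":["deltas"]}

```bash
mkdir -p pics; cat > h.py <<'E'
import numpy as np,cv2
from workcell import manip
from scipy.spatial.transform import Rotation as Ro
def st():
    s=manip.state();return s
def ray(f,u,v,z):
    K,R,t=[np.array(f[k]) for k in("K","R","t")]
    d=R.T@np.linalg.inv(K)@np.array([u,v,1.]);c=-R.T@t
    return c+d*(z-c[2])/d[2]
def proj(f,X):
    p=np.array(f["K"])@(np.array(f["R"])@np.array(X)+np.array(f["t"]));return p[:2]/p[2]
E
python3 - <<'E'
from h import *
s=st();print(s)
fs=[manip.grab_frame(n) for n in("top","scene")]
for n,f in zip(("top","scene"),fs):
    cv2.imwrite(f"pics/{n}0.png",f["img"][:,:,::-1]);print(n,np.round(-np.array(f["R"]).T@f["t"],3),np.round(f["R"],3).tolist(),f["K"][0])
E
```

```text
{'time': 0.0, 'qpos': array([-1.1984801 ,  0.59212683,  0.04827335,  1.60983075, -0.03331199,
        0.94271118, -0.03372563]), 'joint_vel': array([ 0.00038196,  0.00201476, -0.0008994 , -0.00106987,  0.00025784,
        0.00088391,  0.00038778]), 'tau': array([ 4.55799627e-04, -5.48676467e+01,  1.54648192e+00, -1.98131472e+01,
        9.37661331e-03,  8.65175331e-03,  1.02942431e-05]), 'eef_pos': array([0.32524984, 0.64704992, 0.24413151]), 'ee_rot': array([-2.11377156e-04,  2.30774063e-01,  9.73006702e-01, -1.11605703e-03]), 'force': array([-0.55557444, -0.69857389,  0.744417  ]), 'torque': array([ 0.00836953, -0.00698939,  0.07151567]), 'finger_force': 0.0, 'finger_gap': 0.9995629133624934}
top [0.517 0.011 0.851] [[-0.014, -1.0, 0.022], [-0.985, 0.01, -0.172], [0.172, -0.024, -0.985]] [378.26781066   0.         251.78277552]
scene [1.162 0.058 0.685] [[-0.096, 0.995, 0.009], [0.783, 0.081, -0.616], [-0.614, -0.052, -0.788]] [398.08751065   0.         254.69271838]
```

View pics/top0.png

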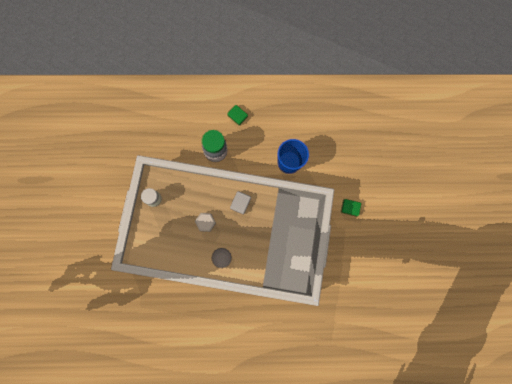

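View pics/scene0.png

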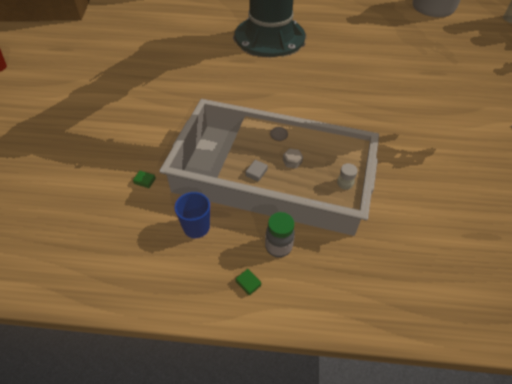

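The top view shows these candidates:
- Slab: pale block at (241,203). The green look-alikes are at (238,115) and (351,207), so they are not it.
- Crystal: off-white, at (205,222).
- Pebble: dark, at (221,258).
- Things not to push: vial (150,197), jar (213,142) and cup (292,156). The pale patches in the well at (308,208) and (301,263) look like light.

I'll take a close crop with the positions computed.

```bash
python3 - <<'E'
from h import *
f=manip.grab_frame("top");im=f["img"]
c=[ray(f,*p,.078)[:2] for p in [(137,158),(332,188),(318,303),(114,269)]]
c=np.array(c);ctr=c.mean(0);yv=(c[0]+c[3]-c[1]-c[2]);print("lenY",np.linalg.norm(yv)/2);yv/=np.linalg.norm(yv)
xv=np.array([yv[1],-yv[0]]);print("ctr",ctr,"yaw",np.degrees(np.arctan2(xv[1],xv[0])),"wid",np.linalg.norm(c[0]+c[1]-c[2]-c[3])/2)
for n,p,z in [("slab",(241,203),.076),("crys",(205,221),.083),("peb",(221,258),.079),("vialcap",(149,196),.109),("jar",(213,140),.085),("cup",(293,153),.075),("w1",(308,208),.006)]:
    X=ray(f,*p,z)[:2];d=X-ctr;print(n,X.round(3),"tub",np.round([d@xv,d@yv],3))
cr=cv2.resize(im[145:315,100:350][:,:,::-1],None,fx=3.2,fy=3.2,interpolation=cv2.INTER_CUBIC);cv2.imwrite("pics/c.png",cr)
E
```

```text
lenY 0.41123376518465693
ctr [0.57208158 0.04743772] yaw -9.755524599362644 wid 0.23195587110454652
slab [0.623 0.015] tub [ 0.056 -0.023]
crys [0.586 0.088] tub [0.007 0.043]
peb [0.512 0.056] tub [-0.061 -0.002]
vialcap [0.635 0.196] tub [0.036 0.157]
jar [0.756 0.073] tub [0.177 0.056]
cup [ 0.729 -0.096] tub [ 0.179 -0.115]
w1 [ 0.62  -0.136] tub [ 0.078 -0.172]
```

View pics/c.png

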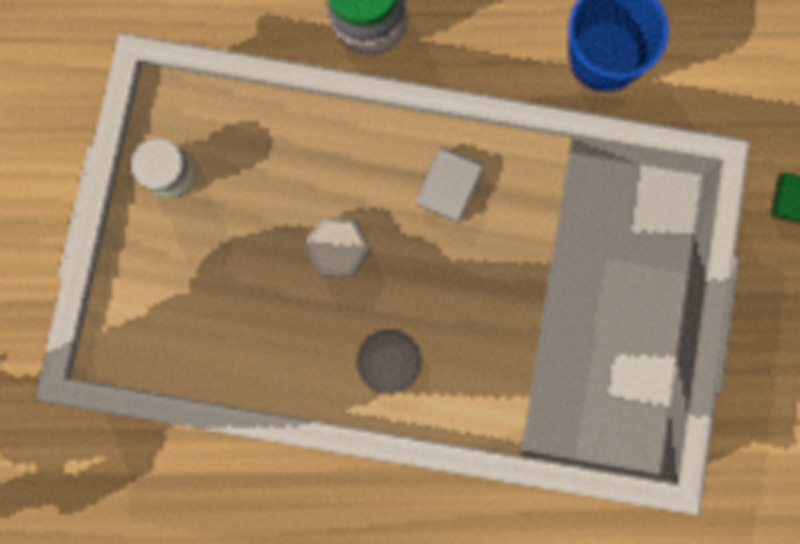

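The crop confirms the choice: the grey rectangular slab is at crop (450,185), the hexagonal crystal at (337,247) and the round dark pebble at (389,361). The patches in the well are only light on the floor.

Plan: hold the fingers about 20 mm apart as a fork across the tub's x axis, and sweep each stone along -y in its own lane.

```bash
cat >> h.py <<'E'
ctr=np.array([.5721,.0474]);yaw=np.radians(-9.756)
xv=np.array([np.cos(yaw),np.sin(yaw)]);yv=np.array([-xv[1],xv[0]])
def go(x,y,z):
    s=st();q=s["ee_rot"];R=Ro.from_quat(np.r_[q[1:],q[0]])
    p=s["eef_pos"];d=np.r_[ctr+x*xv+y*yv,z]-p
    Rt=Ro.from_matrix(np.array([np.r_[-yv,0],np.r_[xv,0]*1,[0,0,-1]]).T)
    Rt=Ro.from_matrix(np.column_stack([np.cross(np.r_[xv,0],[0,0,-1]),np.r_[xv,0],[0,0,-1]]))
    e=p[:2]-ctr
    print("t%.2f tub"%s["time"],np.round(np.r_[e@xv,e@yv,p[2]],4),"F",np.round(s["force"],1),"gap %.2f"%s["finger_gap"])
    print("->",np.round(R.inv().apply(d)/.03,2),np.round(np.degrees((R.inv()*Rt).as_rotvec())/5,2))
E
python3 -c "
from h import *
go(.058,.03,.2)"
```

```text
Traceback (most recent call last):
  File "h.py", line 17, in go
    Rt=Ro.from_matrix(np.array([np.r_[-yv,0],np.r_[xv,0]*1,[0,0,-1]]).T)
  File "scipy/spatial/transform/_rotation.pyx", line 1143, in scipy.spatial.transform._rotation.Rotation.from_matrix
ValueError: Non-positive determinant (left-handed or null coordinate frame) in rotation matrix 0: [[-0.16945271  0.98553832  0.        ]
 [-0.98553832 -0.16945271  0.        ]
 [ 0.          0.         -1.        ]].
```

```bash
sed -i '/r_\[-yv,0\]/d' h.py
python3 -c "
from h import *
go(.058,.03,.2)"
```

```text
t0.15 tub [-0.3448  0.5493  0.2444] F [-0.2 -0.1 -0.1] gap 1.00
-> [-17.89 -12.65   1.5 ] [-2.000e-02  1.000e-02  1.461e+01]
```

>>> servo_tool:
  deltas:
    - [[-1, -0.7, 0, 0, 0, 1.2, 20], [-2, -1.4, 0, 0, 0, 2.4, 20], [-3, -2.1, 0, 0, 0, 3.6, 20], [-4, -2.8, 0, 0, 0, 4.8, 20], [-5, -3.5, 0, 0, 0, 6, 20]]

```text
time: 0.57
eef_pos: [0.4129, 0.4848, 0.245]
ee_rot: [-0.0, 0.477, 0.879, -0.0]
force: [0.4, -0.7, -0.1]
finger_gap: 0.298
finger_force: 0.0
```

```bash
python3 -c "
from h import *
go(.058,.03,.2)"
```

```text
t0.57 tub [-0.231   0.4041  0.245 ] F [ 0.4 -0.7 -0.1] gap 0.30
-> [-15.7  -1.4   1.5] [-0.    0.    8.56]
```

>>> servo_tool:
  deltas:
    - [[-1.2, -0.1, 0, 0, 0, 1.2, 20], [-2.4, -0.2, 0, 0, 0, 2.4, 20], [-3.6, -0.3, 0, 0, 0, 3.6, 20], [-4.8, -0.4, 0, 0, 0, 4.8, 20], [-6, -0.5, 0, 0, 0, 6, 20]]

```text
time: 0.98
eef_pos: [0.4991, 0.3262, 0.2452]
ee_rot: [-0.0, 0.688, 0.726, -0.0]
force: [0.2, -0.2, 0.0]
finger_gap: 0.235
finger_force: 0.0
```

```bash
python3 -c "
from h import *
go(.058,.03,.2)"
```

```text
t0.98 tub [-0.1191  0.2624  0.2452] F [ 0.2 -0.2  0. ] gap 0.24
-> [-8.86  4.04  1.51] [-0.    0.    2.56]
```

>>> servo_tool:
  deltas:
    - [[-1.1, 0.5, 0, 0, 0, 0.6, 20], [-2.2, 1, 0, 0, 0, 1.2, 20], [-3.3, 1.5, 0, 0, 0, 1.8, 20], [-4.4, 2, 0, 0, 0, 2.56, 20], [-5.5, 2.5, 0.2, 0, 0, 2.56, 20]]

```text
time: 1.4
eef_pos: [0.5844, 0.1662, 0.2401]
ee_rot: [0.0, 0.764, 0.646, 0.001]
force: [0.6, 1.1, -0.3]
finger_gap: 0.234
finger_force: 0.0
```

```bash
python3 -c "
from h import *
go(.058,.03,.15)"
```

```text
t1.40 tub [-0.0081  0.1192  0.2401] F [ 0.6  1.1 -0.3] gap 0.23
-> [-2.98  2.19  3.  ] [ 0.02 -0.01  0.03]
```

>>> servo_tool:
  deltas:
    - [[-1.1, 0.8, 0, 0, 0, 0, 20], [-2.2, 1.6, 0.5, 0, 0, 0, 20], [-3.2, 2.25, 1.5, 0, 0, 0, 20], [-3.2, 2.25, 2.6, 0, 0, 0, 20], [-3.2, 2.25, 3, 0, 0, 0, 20]]

```text
time: 1.82
eef_pos: [0.6321, 0.0573, 0.1453]
ee_rot: [-0.001, 0.765, 0.644, -0.003]
force: [0.3, -0.2, -1.0]
finger_gap: 0.236
finger_force: 0.0
```

```bash
python3 - <<'E'
from h import *
go(.06,.022,.084)
f=manip.grab_frame("top")["img"][145:315,100:350,::-1]
g=manip.grab_frame("wrist")["img"][:,:,::-1]
a=cv2.resize(f,(500,340));cv2.imwrite("pics/d.png",np.vstack([a,cv2.resize(g,(340,255)) if 0 else cv2.copyMakeBorder(cv2.resize(g,(340,255)),0,0,0,160,0)]))
E
```

```text
t1.82 tub [0.0574 0.0199 0.1453] F [ 0.3 -0.2 -1. ] gap 0.24
-> [0.08 0.1  2.04] [-0.06  0.04 -0.01]
```

View pics/d.png

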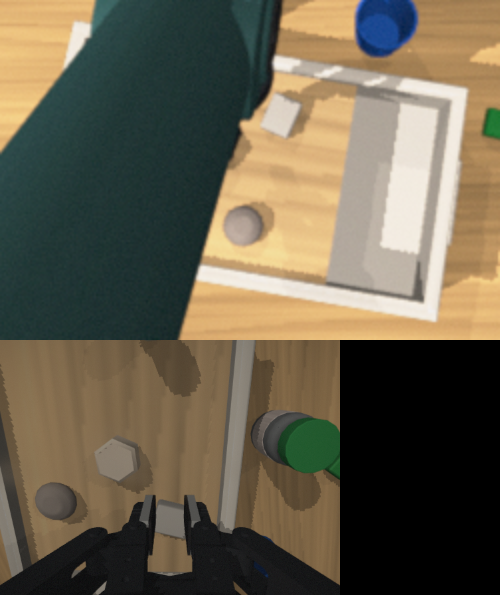

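The wrist view shows the slab right in front of the fork at (172,520), the crystal clear at (117,460) and the pebble at (55,500). I'll go down behind the slab.

>>> servo_tool:
  deltas:
    - [[0.15, 0.2, 0, 0, 0, 0, 20], [0.15, 0.2, 0.7, 0, 0, 0, 20], [0.15, 0.2, 1.4, 0, 0, 0, 20], [0.15, 0.2, 1.9, 0, 0, 0, 20], [0.15, 0.2, 2.05, 0, 0, 0, 20]]

```text
time: 2.33
eef_pos: [0.6409, 0.0682, 0.0877]
ee_rot: [-0.001, 0.762, 0.648, 0.001]
force: [-0.1, -0.1, -0.2]
finger_gap: 0.232
finger_force: 0.0
```

```bash
python3 -c "
from h import *
go(.06,-.12,.083)"
```

```text
t2.33 tub [0.0642 0.0322 0.0877] F [-0.1 -0.1 -0.2] gap 0.23
-> [-5.07 -0.18  0.15] [-0.   -0.02  0.1 ]
```

>>> servo_tool:
  deltas:
    - [[-0.2, -0.1, 0.15, 0, 0, 0.1, 20], [-0.5, -0.1, 0.15, 0, 0, 0.1, 20], [-0.8, -0.1, 0.15, 0, 0, 0.1, 20], [-1.1, -0.1, 0.15, 0, 0, 0.1, 20], [-1.4, -0.1, 0.15, 0, 0, 0.1, 20]]

```text
time: 2.75
eef_pos: [0.6313, 0.0227, 0.0846]
ee_rot: [0.001, 0.766, 0.642, 0.001]
force: [-0.1, 0.7, 0.6]
finger_gap: 0.236
finger_force: 0.3
```

```bash
python3 - <<'E'
from h import *
go(.06,-.12,.083)
cv2.imwrite("pics/e.png",manip.grab_frame("wrist")["img"][:,:,::-1])
E
```

```text
t2.75 tub [ 0.0625 -0.0143  0.0846] F [-0.1  0.7  0.6] gap 0.24
-> [-3.52 -0.07  0.05] [ 0.02 -0.   -0.06]
```

View pics/e.png

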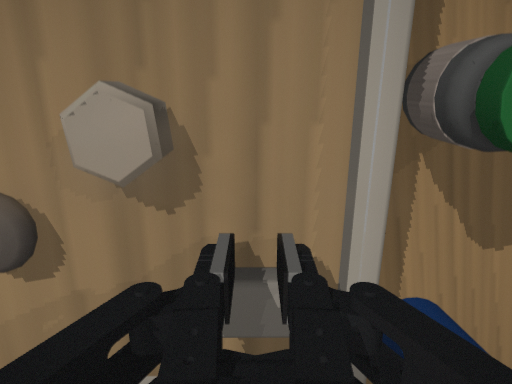

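The slab sits squared against the fork at (258,300), and the crystal at (115,135) is untouched. I'll keep sweeping.

>>> servo_tool:
  deltas:
    - [[-0.35, 0, 0.05, 0, 0, 0, 20], [-0.7, 0, 0.05, 0, 0, 0, 20], [-1.05, 0, 0.05, 0, 0, 0, 20], [-1.4, 0, 0.05, 0, 0, 0, 20], [-1.75, 0, 0.05, 0, 0, 0, 20]]

```text
time: 3.22
eef_pos: [0.6214, -0.0288, 0.0818]
ee_rot: [0.0, 0.766, 0.643, -0.0]
force: [0.1, 0.5, 0.5]
finger_gap: 0.234
finger_force: 0.3
```

>>> servo_tool:
  deltas:
    - [[-0.35, 0, 0, 0, 0, 0, 20], [-0.7, 0, 0, 0, 0, 0, 20], [-1.05, 0, 0, 0, 0, 0, 20], [-1.4, 0, 0, 0, 0, 0, 20], [-1.7, 0, 0, 0, 0, 0, 20]]

```text
time: 3.63
eef_pos: [0.6124, -0.0793, 0.0818]
ee_rot: [0.0, 0.766, 0.643, -0.0]
force: [-0.5, -0.2, 0.6]
finger_gap: 0.235
finger_force: 0.0
```

```bash
python3 - <<'E'
from h import *
go(-.06,.045,.16)
a=manip.grab_frame("wrist")["img"];b=manip.grab_frame("scene")["img"][80:260,140:400]
cv2.imwrite("pics/f.png",np.hstack([cv2.resize(a,(360,270)),cv2.resize(b,(390,270))])[:,:,::-1])
E
```

```text
t3.63 tub [ 0.0612 -0.1181  0.0818] F [-0.5 -0.2  0.6] gap 0.23
-> [ 5.41 -4.07 -2.61] [-0.    0.01 -0.05]
```

View pics/f.png

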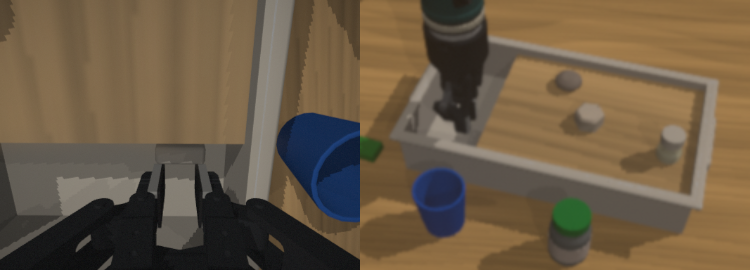

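The slab is off the board, down in the well below the fingers. Next I'll rise, cross over and come down behind the pebble.

>>> servo_tool:
  deltas:
    - [[0, 0, -1.3, 0, 0, 0, 20], [0, 0, -2.6, 0, 0, 0, 20], [1, -0.9, -2.6, 0, 0, 0, 20], [2, -1.8, -2.6, 0, 0, 0, 20], [3, -2.7, -2.6, 0, 0, 0, 20]]

```text
time: 4.15
eef_pos: [0.5488, 0.0262, 0.1608]
ee_rot: [0.0, 0.766, 0.642, 0.001]
force: [0.2, 0.8, 0.8]
finger_gap: 0.235
finger_force: 0.0
```

```bash
python3 -c "
from h import *
go(-.061,.042,.082)"
```

```text
t4.15 tub [-0.0194 -0.0248  0.1608] F [0.2 0.8 0.8] gap 0.24
-> [ 2.22 -1.4   2.63] [ 0.03 -0.01 -0.06]
```

>>> servo_tool:
  deltas:
    - [[1, -0.7, 0, 0, 0, 0, 20], [2, -1.4, 0, 0, 0, 0, 20], [2.2, -1.4, 0.2, 0, 0, 0, 20], [2.2, -1.4, 1, 0, 0, 0, 20], [2.2, -1.4, 1.6, 0, 0, 0, 20]]

```text
time: 4.57
eef_pos: [0.519, 0.1, 0.1115]
ee_rot: [-0.0, 0.764, 0.645, 0.001]
force: [0.7, 0.6, -1.7]
finger_gap: 0.235
finger_force: 0.0
```

```bash
python3 - <<'E'
from h import *
go(-.061,.042,.082)
a=manip.grab_frame("wrist")["img"]
cv2.imwrite("pics/g.png",a[:,:,::-1])
E
```

```text
t4.57 tub [-0.0613  0.0428  0.1115] F [ 0.7  0.6 -1.7] gap 0.24
-> [-0.03  0.01  0.98] [ 0.02 -0.02  0.01]
```

View pics/g.png

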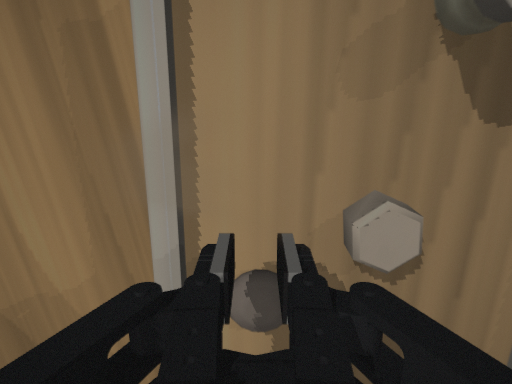

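The pebble is centred ahead of the fork at (260,300) and the crystal is clear at (385,235). I'll go down and sweep.

>>> servo_tool:
  deltas:
    - [[0.1, 0, 0.3, 0, 0, 0, 20], [0.1, 0, 0.7, 0, 0, 0, 20], [0.1, 0, 1, 0, 0, 0, 20], [-0.2, 0, 1, 0, 0, 0, 20], [-0.55, 0, 1, 0, 0, 0, 20]]

```text
time: 5.03
eef_pos: [0.516, 0.081, 0.0817]
ee_rot: [-0.0, 0.765, 0.643, 0.0]
force: [0.4, 0.4, -0.2]
finger_gap: 0.233
finger_force: 0.0
```

>>> servo_tool:
  deltas:
    - [[-0.35, 0, 0, 0, 0, 0, 20], [-0.7, 0, 0, 0, 0, 0, 20], [-1.05, 0, 0, 0, 0, 0, 20], [-1.4, 0, 0, 0, 0, 0, 20], [-1.75, 0, 0, 0, 0, 0, 20]]

```text
time: 5.45
eef_pos: [0.5066, 0.0278, 0.0822]
ee_rot: [0.0, 0.766, 0.643, 0.0]
force: [-0.7, 0.2, -0.1]
finger_gap: 0.236
finger_force: 0.1
```

```bash
python3 - <<'E'
from h import *
go(-.06,-.116,.082)
E
```

```text
t5.45 tub [-0.0612 -0.0304  0.0822] F [-0.7  0.2 -0.1] gap 0.24
-> [-2.85  0.05  0.01] [ 0.01 -0.   -0.06]
```

>>> servo_tool:
  deltas:
    - [[-0.35, 0, 0, 0, 0, 0, 20], [-0.7, 0, 0, 0, 0, 0, 20], [-1.05, 0, 0, 0, 0, 0, 20], [-1.4, 0, 0, 0, 0, 0, 20], [-1.75, 0, 0, 0, 0, 0, 20]]

```text
time: 5.87
eef_pos: [0.4974, -0.0234, 0.0818]
ee_rot: [0.0, 0.766, 0.643, -0.0]
force: [0.1, -0.9, 1.0]
finger_gap: 0.236
finger_force: 0.0
```

>>> servo_tool:
  deltas:
    - [[-0.35, 0, 0, 0, 0, 0, 20], [-0.7, 0, 0, 0, 0, 0, 20], [-1.0, 0, 0, 0, 0, 0, 20], [-1.1, 0, 0, 0, 0, 0, 20], [-1.1, 0, 0, 0, 0, 0, 20]]

```text
time: 6.28
eef_pos: [0.4916, -0.0561, 0.0818]
ee_rot: [0.0, 0.767, 0.642, -0.0]
force: [0.0, -0.2, 0.5]
finger_gap: 0.232
finger_force: 0.0
```

```bash
python3 - <<'E'
from h import *
go(.007,.088,.16)
a=manip.grab_frame("wrist")["img"];b=manip.grab_frame("scene")["img"][80:260,140:400]
cv2.imwrite("pics/i.png",np.hstack([cv2.resize(a,(360,270)),cv2.resize(b,(390,270))])[:,:,::-1])
E
```

```text
t6.28 tub [-0.0618 -0.1157  0.0818] F [ 0.  -0.2  0.5] gap 0.23
-> [ 6.8   2.25 -2.61] [-0.    0.   -0.07]
```

View pics/i.png

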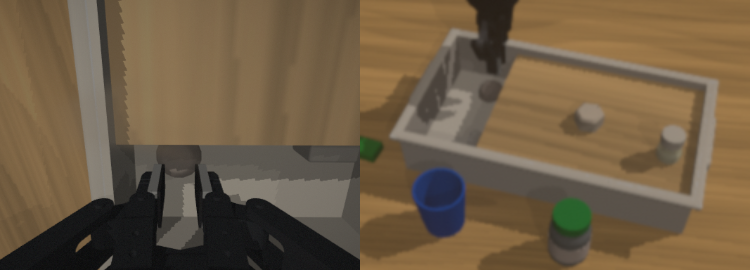

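The pebble is in the well at (490,92) in the scene half, and the slab is also there at (330,150) in the wrist half. The crystal is next.

>>> servo_tool:
  deltas:
    - [[0, 0, -1.3, 0, 0, 0, 20], [0, 0, -2.6, 0, 0, 0, 20], [1.2, 0.4, -2.6, 0, 0, 0, 20], [2.4, 0.8, -2.6, 0, 0, 0, 20], [3.6, 1.2, -2.6, 0, 0, 0, 20]]

```text
time: 6.8
eef_pos: [0.5471, 0.0471, 0.1611]
ee_rot: [0.0, 0.766, 0.643, 0.001]
force: [1.6, -0.1, -0.6]
finger_gap: 0.235
finger_force: 0.0
```

```bash
python3 -c "
from h import *
go(.007,.084,.082)"
```

```text
t6.80 tub [-0.0246 -0.0046  0.1611] F [ 1.6 -0.1 -0.6] gap 0.23
-> [2.95 1.04 2.64] [ 0.02 -0.01 -0.05]
```

>>> servo_tool:
  deltas:
    - [[1.0, 0.4, 0, 0, 0, 0, 20], [2, 0.8, 0, 0, 0, 0, 20], [2.8, 1.05, 0, 0, 0, 0, 20], [2.95, 1.05, 0.5, 0, 0, 0, 20], [2.95, 1.05, 1.4, 0, 0, 0, 20]]

```text
time: 7.22
eef_pos: [0.5958, 0.1327, 0.1197]
ee_rot: [0.001, 0.764, 0.646, 0.004]
force: [-0.2, 0.1, -0.2]
finger_gap: 0.236
finger_force: 0.0
```

```bash
python3 - <<'E'
from h import *
go(.007,.084,.082)
a=manip.grab_frame("wrist")["img"]
cv2.imwrite("pics/k.png",a[:,:,::-1])
E
```

```text
t7.22 tub [0.0089 0.0881 0.1197] F [-0.2  0.1 -0.2] gap 0.24
-> [-0.14 -0.07  1.25] [ 0.08 -0.06  0.03]
```

View pics/k.png

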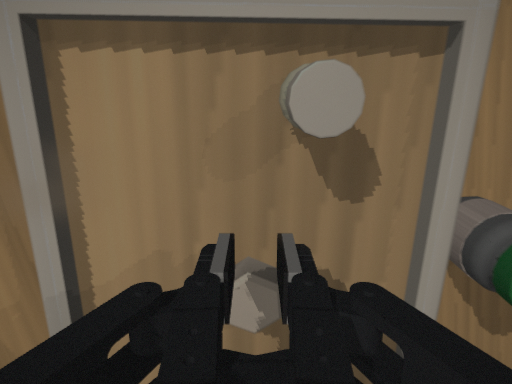

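The crystal is centred ahead of the fork at (255,293) and the vial is well behind at (325,98). I'll go down with a touch more clearance and sweep.

>>> servo_tool:
  deltas:
    - [[0.1, -0.05, 0.1, 0, 0, 0, 20], [0.1, -0.05, 0.5, 0, 0, 0, 20], [0.1, -0.05, 0.9, 0, 0, 0, 20], [0.1, -0.05, 1.2, 0, 0, 0, 20], [-0.1, -0.05, 1.25, 0, 0, 0, 20]]

```text
time: 7.68
eef_pos: [0.5897, 0.1252, 0.0788]
ee_rot: [-0.001, 0.765, 0.644, -0.001]
force: [0.1, -0.2, -0.9]
finger_gap: 0.237
finger_force: 0.0
```

```bash
python3 -c "
from h import *
go(.007,-.116,.082)"
```

```text
t7.68 tub [0.0041 0.0797 0.0788] F [ 0.1 -0.2 -0.9] gap 0.24
-> [-6.52  0.11 -0.11] [-0.02 -0.   -0.03]
```

>>> servo_tool:
  deltas:
    - [[-0.25, 0.1, -0.1, 0, 0, 0, 20], [-0.5, 0.1, -0.1, 0, 0, 0, 20], [-0.8, 0.1, -0.1, 0, 0, 0, 20], [-1.15, 0.1, -0.1, 0, 0, 0, 20], [-1.5, 0.1, -0.1, 0, 0, 0, 20]]

```text
time: 8.1
eef_pos: [0.5858, 0.0781, 0.084]
ee_rot: [0.0, 0.766, 0.643, 0.001]
force: [-0.4, 2.2, 1.1]
finger_gap: 0.232
finger_force: 0.5
```

>>> servo_tool:
  deltas:
    - [[-0.35, 0, 0, 0, 0, 0, 20], [-0.7, 0, 0, 0, 0, 0, 20], [-1.05, 0, 0, 0, 0, 0, 20], [-1.4, 0, 0, 0, 0, 0, 20], [-1.75, 0, 0, 0, 0, 0, 20]]

```text
time: 8.52
eef_pos: [0.5764, 0.0267, 0.0834]
ee_rot: [0.0, 0.766, 0.643, 0.0]
force: [-0.2, 0.7, 1.1]
finger_gap: 0.237
finger_force: 0.6
```

```bash
python3 - <<'E'
from h import *
go(.007,-.116,.082)
E
```

```text
t8.52 tub [ 0.0077 -0.0197  0.0834] F [-0.2  0.7  1.1] gap 0.24
-> [-3.21 -0.01  0.05] [ 0.   -0.   -0.05]
```

>>> servo_tool:
  deltas:
    - [[-0.35, 0, 0, 0, 0, 0, 20], [-0.7, 0, 0, 0, 0, 0, 20], [-1.05, 0, 0, 0, 0, 0, 20], [-1.4, 0, 0, 0, 0, 0, 20], [-1.75, 0, 0, 0, 0, 0, 20]]

```text
time: 8.93
eef_pos: [0.5672, -0.025, 0.0833]
ee_rot: [-0.0, 0.766, 0.643, -0.0]
force: [0.7, 0.2, 0.7]
finger_gap: 0.236
finger_force: 0.5
```

>>> servo_tool:
  deltas:
    - [[-0.35, 0, 0, 0, 0, 0, 20], [-0.7, 0, 0, 0, 0, 0, 20], [-1.05, 0, 0, 0, 0, 0, 20], [-1.4, 0, 0, 0, 0, 0, 20], [-1.5, 0, 0, 0, 0, 0, 20]]

```text
time: 9.35
eef_pos: [0.5589, -0.0713, 0.0833]
ee_rot: [0.0, 0.767, 0.642, -0.001]
force: [-1.2, -1.0, -0.3]
finger_gap: 0.235
finger_force: 0.0
```

>>> servo_tool:
  deltas:
    - [[0, 0, -0.7, 0, 0, 0, 20], [0, 0, -1.7, 0, 0, 0, 20], [0, 0, -2.8, 0, 0, 0, 20], [1.2, 0, -3.8, 0, 0, 0, 20], [2.4, 0, -4.8, 0, 0, 0, 20]]

```text
time: 9.77
eef_pos: [0.5705, -0.0073, 0.2224]
ee_rot: [0.001, 0.768, 0.641, -0.0]
force: [1.4, 1.0, 0.5]
finger_gap: 0.238
finger_force: 0.0
```

>>> servo_tool:
  deltas:
    - [[1.2, 0, -1, 0, 0, 0, 20], [2.4, 0, -2, 0, 0, 0, 20], [3.6, 0, -2, 0, 0, 0, 20], [4.8, 0, -2, 0, 0, 0, 20], [6, 0, -2, 0, 0, 0, 20]]

```text
time: 10.18
eef_pos: [0.6023, 0.1749, 0.282]
ee_rot: [0.0, 0.765, 0.643, 0.001]
force: [0.7, 0.2, -0.9]
finger_gap: 0.236
finger_force: 0.0
```

```bash
python3 - <<'E'
from h import *
go(.007,.116,.3)
a=manip.grab_frame("top")["img"][115:315,100:350];b=manip.grab_frame("scene")["img"][80:280,120:400]
cv2.imwrite("pics/m.png",np.hstack([cv2.resize(a,(400,320)),cv2.resize(b,(400,320))])[:,:,::-1])
E
```

```text
t10.18 tub [0.0082 0.1308 0.282 ] F [ 0.7  0.2 -0.9] gap 0.24
-> [-0.49 -0.04 -0.6 ] [ 0.02 -0.02 -0.03]
```

View pics/m.png

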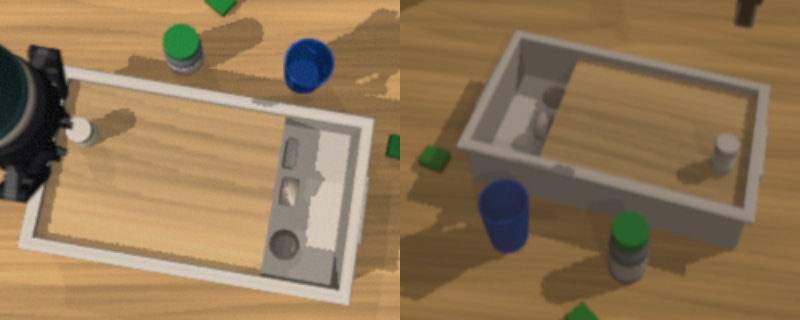

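All three stones are in the open end, at left-half pixels (290,152), (290,190) and (285,243). The vial (80,130), the jar and the cup stand where they were, and the arm is clear.

```bash
python3 -c "
from workcell import manip
print(manip.sign_off())"
```

```text
the job is handed in; nothing more can be done
None
```

I swept all three stones into the tub's open end by pushing only, left the vial, jar and cup standing in place, and handed the job in after about 10 s of robot time; the hand-in returned no verdict.

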